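# Fill the candle caddy and raise its carry handle

### The job

Make the wooden candle caddy ready to carry: stand the two spare gold candle holders from the table in its two empty pockets, setting them down gently rather than dropping them and leaving the two holders already in it where they are. Once all four pockets are full, swing the caddy's folded carry handle up until it clicks home fully upright and stays there by itself. Do not disturb the glass goblet on the table.

Things in the scene. Friction and masses are not known exactly. Their poses are not given: they have to be found in the camera images.
- caddy: wooden candle caddy, fixed, 78 mm (x) by 314 mm (y); four square pockets in a row along y, 66 mm wide inside, 72 mm apart; pocket floors 8 mm, wall tops 38 mm, end boards 64 mm above the table; walls 6 mm thick. Two pockets (which ones varies) hold a candle holder, two are empty. Origin at the centre of its underside; its -x side faces the robot
- pocket0 (a point): centre of the floor of pocket 0, at y = -108 mm in the caddy's frame, 8 mm above the table; axes as the caddy's
- pocket1 (a point): centre of the floor of pocket 1, at y = -36 mm in the caddy's frame, 8 mm above the table; axes as the caddy's
- pocket2 (a point): centre of the floor of pocket 2, at y = +36 mm in the caddy's frame, 8 mm above the table; axes as the caddy's
- pocket3 (a point): centre of the floor of pocket 3, at y = +108 mm in the caddy's frame, 8 mm above the table; axes as the caddy's
- bail (a joint): swing of the carry handle, rad: 0 = folded towards the robot (caddy -x), 30 degrees above level; 1.047 = upright at its stop, held by a spring detent. Stays where it is left; pushing it at the bar takes 3 to 6 N. The detent resists most at about 0.65 and draws the handle home beyond about 0.95
- grip_bar (a point): middle of the handle bar: a gold rod 10 mm thick, 332 mm long along the caddy y, with a dark wooden sleeve 22 mm thick and 120 mm long at its middle. It is 170 mm from the hinge axis; straight gold arms run from its ends to the hinge, at y = -166 and +166 mm in the caddy frame
- pivot (a point): point on the handle's hinge axis at the middle of the caddy, 47 mm above the table; the axis runs along the caddy's y. Turning positively about that y raises the handle. Beside its left (+y) end, 186 mm out, stands the detent: a dark post 56 mm high with a steel roller up to 90 mm high, 22 by 24 mm in all
- spare_a: a gold candle holder: plain upright cylinder, 58 mm diameter, 78 mm tall, white wax on top, about 0.22 kg, loose; origin at the centre of its underside, z up. A spare, standing on the table beside the caddy at the start
- spare_b: a gold candle holder: plain upright cylinder, 58 mm diameter, 78 mm tall, white wax on top, about 0.22 kg, loose; origin at the centre of its underside, z up. A spare, standing on the table beside the caddy at the start
- kept_a: a gold candle holder: plain upright cylinder, 58 mm diameter, 78 mm tall, white wax on top, about 0.22 kg, loose; origin at the centre of its underside, z up. Already in one of the pockets: leave it there
- kept_b: a gold candle holder: plain upright cylinder, 58 mm diameter, 78 mm tall, white wax on top, about 0.22 kg, loose; origin at the centre of its underside, z up. Already in one of the pockets: leave it there
- goblet: glass goblet, 68 mm across, 130 mm tall, standing loose on the table beside the caddy; origin at the centre of its foot. Leave alone
Not all that is in view belongs to the job. What is shaped like the spare_a but red is not meant. Leave any red look-alike of the spare_b alone.

How it is judged:
By the outcome, as a careful person would: the job done as asked, in the order asked, and still so for the second after the job is handed in, with the robot touching nothing.
It also fails if it takes over 72 s, if anything falls off the work surface, if the arm or the gripper's body presses on something with over 40 N, if the wrist force passes 120 N, or if a joint passes its speed limit or range.

### The arm

A 6-joint arm with a two-finger parallel gripper is mounted at the origin on the work surface. World frame = base frame: x ahead of the robot, y to its left, z up, the work surface at z = 0. Lengths are in m, angles in rad, forces in N, time in s.
With the tool pointing down it reaches from about 0.275 to 0.725 m from the base axis. Payload 5.6 kg.
Tool frame: the origin (TCP) lies between the finger pads; the fingertips stand 25 mm ahead of it and the grasp point (between the pads) lies 6 mm ahead of it; z points along the fingers, y is the line along which they close (so a half turn about z gives the same grasp; the last joint's range is limited). The gripper opens to 85 mm and grips with 20 to 120 N. Pads are 22 mm wide; open, the fingers measure 114 mm over their backs; the gripper's body (76 mm by 85 mm) begins 54 mm behind the grasp point. The pads swing forward as they close: fully open they stand 13 mm farther back than shut.
Start: joints at [1.392, 0.255, 0.108, 0, -1.424, -0.285], TCP at [0.246, 0.492, 0.256] pointing down, gripper open.
Joint ranges: [-2.95, 2.95], [-1.21, 1.97], [-1.09, 1.5], [-2.87, 1.71], [-2.94, -0.07], [-3.05, 3.05]. Speed limits (rad/s): [2.57, 2.57, 3.14, 3.14, 3.14, 3.14].

### API

Orientations are given as a unit quaternion [x, y, z, w].
In Python, from bench import arm, vision, workorder gives the robot as it stands.
- The arm moves only by the shell command python3 -m handwheel 'ROWS' [FORCE]. ROWS is JSON, a list that holds one entry, the list of rows, each a list of 5 numbers: the finger opening in mm, from 0 to 85.4, then the shift along the tool's x, y, z in mm, then the turn about the tool's z in rad. In form: [[[fingers, dx, dy, dz, roll], ...]]. A call has 1 to 5 rows; each row shifts and turns the commanded pose from where the row before left it, along the tool's axes as they then stand; what a row does not reach is not made up. A row lasts 1/8 s, in which the tool goes at most 62.5 mm and 10.7 degrees, less where a joint would pass 70% of its speed; a pose out of reach is approached as far as the arm can. A call with a gripper value outside its range is refused whole. The fingers move at their own pace and stop on an object; FORCE is the grip in N (left out, the last holds). Time passes only in rows, so rows that do not move let the fingers close. It gives the time, the measured TCP pose, the force, the opening and the grip force at its end, in the units of the state.
- arm.state(): the state, without advancing time (a new reading comes with each control period).
- vision.grab_frame(name): name is "scene" or "top" or "wrist"; returns the picture (400x640x3 uint8, blue, green, red); there is no depth.
- vision.camera_info(name): a dict with "intrinsics" (3x3 intrinsics, pixels), "position" and "attitude" of the camera in the world. Camera axes: x right, y down, z forward; pixel columns grow to the right and rows downward; lengths in m; the calibration is good to about 2 mm. A picture is of the moment at which its call begins: read the wrist's pose just before it. camera_info takes no time and is no camera call; for the wrist camera it gives the pose at the moment of the call.
- workorder.finish_job(): hands the job in; it is judged then, once.
The state is a dict: "clock": time; "joint_positions": joint angles; "qvel": joint speeds; "effort": joint torques, N m; "position": TCP position; "eef_rot": TCP orientation; "wrist_force": force on the tool from outside, world axes, zero at the start; "wrist_torque": the same for the moment, N m; "opening": finger opening in m; "grip_force": force on a finger pad.
Only numpy, scipy, OpenCV 4.12 (cv2) and the standard library are available. Lean on these libraries where they do the work, as an engineer would, in place of code of your own. Each camera call takes 0.05 s, during which the arm holds its last target. There are 200 camera calls.

## Working session

There is one attempt and no reset: what is moved stays moved. The work goes in short steps, Python scripts to look and compute and a shell command to move; the robot and the scene stay as the last step left them, time stands still between calls to the robot, and variables do not carry over. Pictures are saved under pics/ and viewed, at most 10 in all, crops included, and the job is handed in when it is done.

```bash
mkdir -p pics; ls; python3 - <<'E'
from bench import arm, vision
import cv2
for n in ("scene","top"):
    im=vision.grab_frame(n); cv2.imwrite(f"pics/{n}0.png",im)
    c=vision.camera_info(n); print(n,c)
s=arm.state(); print(s)
E
```

```text
pics
scene {'intrinsics': array([[362.09753989,   0.        , 324.42120091],
       [  0.        , 362.09753989, 199.11896504],
       [  0.        ,   0.        ,   1.        ]]), 'position': array([ 1.28461022, -0.28806224,  0.61296124]), 'attitude': array([ 0.7350295 ,  0.46285895, -0.27469522, -0.41235393])}
top {'intrinsics': array([[454.9284654 ,   0.        , 317.95232651],
       [  0.        , 454.9284654 , 198.23268679],
       [  0.        ,   0.        ,   1.        ]]), 'position': array([0.3853197 , 0.03893283, 1.27541943]), 'attitude': array([-0.69659317,  0.71513325, -0.03984689,  0.04188817])}
{'clock': 0.1, 'joint_positions': array([ 1.39158173e+00,  2.55671468e-01,  1.07125730e-01, -4.50693450e-04,
       -1.42391237e+00, -2.84610066e-01]), 'qvel': array([ 0.00019286, -0.00050846,  0.00251068,  0.00206288, -0.0005649 ,
        0.00054529]), 'effort': array([-2.88034695e-03, -3.87606061e+01,  2.38475382e+01,  5.37783578e+00,
       -3.73838251e-03,  4.70972722e-06]), 'position': array([0.24580936, 0.49155366, 0.25548723]), 'eef_rot': array([ 9.73220662e-01, -2.29871273e-01, -1.78817364e-04,  8.41479973e-04]), 'wrist_force': array([ 0.51108519, -0.49779643, -0.49435423]), 'wrist_torque': array([-0.01223482, -0.0097357 ,  0.00943487]), 'grip_force': 0.0, 'opening': 0.08519876346998846}
```

View pics/top0.png

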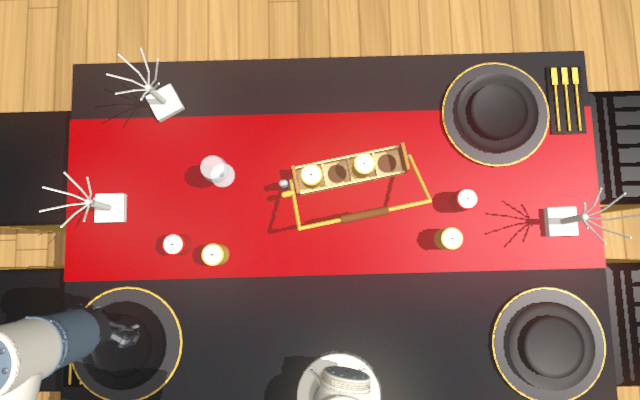

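View pics/scene0.png

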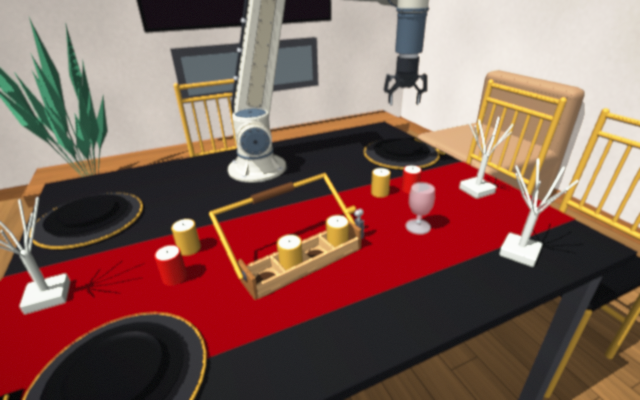

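The top view shows two gold holders loose at about (213,255) and (451,239). Two red look-alikes stand at (173,244) and (467,199). Kept gold holders sit in pockets 3 (312,175) and 1 (364,163), so pockets 2 (337,172) and 0 (387,160) are empty. The goblet is at (215,170), and the folded bar's sleeve is at (364,214). I choose the two loose gold ones; next I measure and check them in a close crop.

```bash
cat > h.py <<'E'
import numpy as np, cv2
from scipy.spatial.transform import Rotation as R
from bench import arm, vision
def ray(c,u,v):
    d=np.linalg.inv(c["intrinsics"])@[u,v,1]; return R.from_quat(c["attitude"]).as_matrix()@d
def plane(c,u,v,z):
    d=ray(c,u,v); p=c["position"]; return p+d*(z-p[2])/d[2]
def proj(c,P):
    q=R.from_quat(c["attitude"]).as_matrix().T@(np.asarray(P,float)-c["position"]); q=c["intrinsics"]@q; return q[:2]/q[2]
def tri(c1,p1,c2,p2):
    A=[];b=[]
    for c,p in((c1,p1),(c2,p2)):
        d=ray(c,*p); d/=np.linalg.norm(d); M=np.eye(3)-np.outer(d,d); A.append(M); b.append(M@c["position"])
    return np.linalg.lstsq(np.vstack(A),np.hstack(b),rcond=None)[0]
E
python3 - <<'E'
from h import *
im=cv2.imread("pics/top0.png"); c=vision.camera_info("top")
hsv=cv2.cvtColor(im,cv2.COLOR_BGR2HSV)
m=((hsv[...,1]<90)&(hsv[...,2]>170)).astype(np.uint8)
n,l,st,ce=cv2.connectedComponentsWithStats(m)
for i in range(1,n):
    if 60<st[i,4]<900 and 100<ce[i][1]<280: print(ce[i].round(1),st[i,2:],plane(c,*ce[i],.078).round(4),plane(c,*ce[i],.086).round(4))
for n_,uv,z in(("base",(340,390),0),("barL",(299,228),.132),("barR",(431,202),.132),("gob",(222,176),0)): print(n_,plane(c,*uv,z).round(3))
crop=lambda u,v:cv2.resize(im[v-45:v+45,u-60:u+60],(390,292),interpolation=cv2.INTER_CUBIC)
mid=cv2.resize(im[138:238,270:440],(510,300),interpolation=cv2.INTER_CUBIC)
t=np.hstack([crop(200,250),crop(455,220)]); b=np.zeros((300,780,3),np.uint8); b[:,:510]=mid
cv2.imwrite("pics/crop1.png",np.vstack([t,b]))
E
```

```text
[217.2 170.8] [ 35  32 769] [0.6054 0.3078 0.078 ] [0.604 0.306 0.086]
[602.  217.7] [ 59  58 505] [ 0.4531 -0.7048  0.078 ] [ 0.4526 -0.6999  0.086 ]
[467.2 198.2] [ 20  19 302] [ 0.5142 -0.3543  0.078 ] [ 0.5133 -0.3517  0.086 ]
[561.8 221.1] [ 33  31 806] [ 0.4469 -0.5986  0.078 ] [ 0.4465 -0.5944  0.086 ]
[451.7 237.8] [ 21  21 331] [ 0.4108 -0.3071  0.078 ] [ 0.4107 -0.3048  0.086 ]
[172.5 243.8] [ 20  20 302] [0.4143 0.4251 0.078 ] [0.4141 0.4225 0.086 ]
[212.  254.3] [ 21  20 315] [0.3842 0.3214 0.078 ] [0.3842 0.3195 0.086 ]
base [ 0.013 -0.005  0.   ]
barL [0.444 0.09  0.132]
barR [ 0.501 -0.245  0.132]
gob [0.604 0.312 0.   ]
```

View pics/crop1.png

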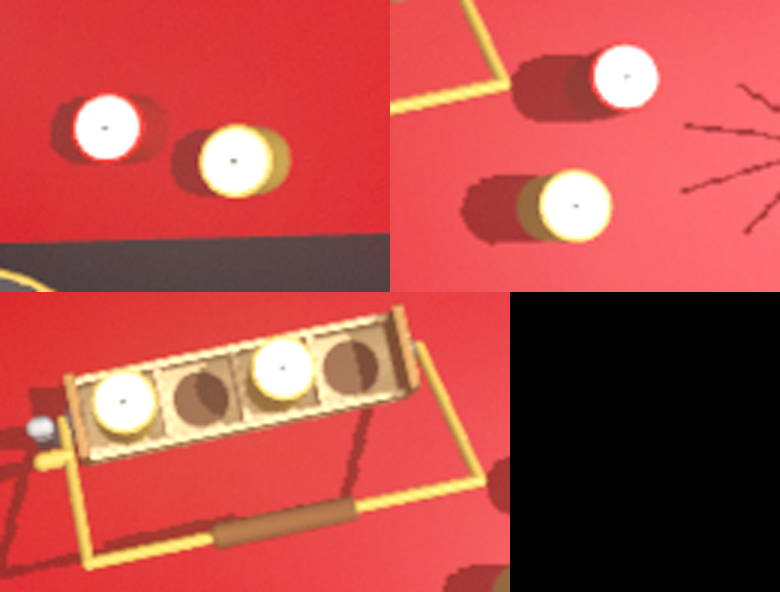

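The crop confirms gold rims on the two loose holders (left and right) with a red one beside each. Pockets 2 and 0 are empty, and the detent post is at the left end. Next I check the wrist camera and write a planning helper.

```bash
cat >> h.py <<'E'
def tool():
    s=arm.state(); return np.array(s["position"]),R.from_quat(s["eef_rot"]),s
def plan(target,yang=None,maxmm=60):
    """print rows [dx,dy,dz,roll] to bring the TCP to target with tool y along world angle yang"""
    p,r,s=tool(); M=r.as_matrix(); a=np.arctan2(M[1,1],M[0,1])
    roll=0 if yang is None else -((yang-a+np.pi/2)%np.pi-np.pi/2)
    d=np.asarray(target)-p; n=int(max(1,np.ceil(np.linalg.norm(d)*1e3/maxmm),np.ceil(abs(roll)/.18)))
    print("TCP",p.round(4),"yang",round(a,3),"q",s["joint_positions"].round(2),"F",np.round(s["wrist_force"],1),"open",round(s["opening"],4))
    for i in range(n):
        Mi=M@R.from_euler("z",roll*i/n).as_matrix()
        print("  ",(Mi.T@d/n*1e3).round(0),round(roll/n,3))
E
python3 - <<'E'
from h import *
p,r,s=tool(); c=vision.camera_info("wrist"); M=r.as_matrix()
print(c["intrinsics"][0,0],"cam in tool",(M.T@(c["position"]-p)).round(4),"\n",(M.T@R.from_quat(c["attitude"]).as_matrix()).round(3))
plan([.42,.17,.40],.168-np.pi)
E
```

```text
293.2810858267944 cam in tool [ 0.0829  0.0002 -0.1182] 
 [[-0.    -0.947 -0.322]
 [ 1.    -0.    -0.   ]
 [ 0.    -0.322  0.947]]
TCP [0.2458 0.4916 0.2555] yang -2.035 q [ 1.39  0.26  0.11 -0.   -1.42 -0.28] F [ 0.5 -0.5 -0.5] open 0.0852
   [ 43.  30. -21.] 0.134
   [ 46.  24. -21.] 0.134
   [ 49.  18. -21.] 0.134
   [ 51.  11. -21.] 0.134
   [ 52.   4. -21.] 0.134
   [ 52.  -3. -21.] 0.134
   [ 51. -10. -21.] 0.134
```

```bash
python3 - <<'E'
from h import *
plan([.60,-.10,.33],.168-np.pi)
E
```

```text
TCP [0.2458 0.4916 0.2555] yang -2.035 q [ 1.39  0.26  0.11 -0.   -1.42 -0.28] F [ 0.5 -0.5 -0.5] open 0.0852
   [48. 31. -6.] 0.078
   [51. 27. -6.] 0.078
   [53. 23. -6.] 0.078
   [54. 19. -6.] 0.078
   [56. 14. -6.] 0.078
   [57. 10. -6.] 0.078
   [57.  6. -6.] 0.078
   [57.  1. -6.] 0.078
   [57. -3. -6.] 0.078
   [57. -8. -6.] 0.078
   [ 56. -12.  -6.] 0.078
   [ 55. -17.  -6.] 0.078
```

```bash
python3 -m handwheel '[[[85,48,31,-6,0.078],[85,51,27,-6,0.078],[85,53,23,-6,0.078],[85,54,19,-6,0.078],[85,56,14,-6,0.078]]]' >/dev/null; python3 -m handwheel '[[[85,57,10,-6,0.078],[85,57,6,-6,0.078],[85,57,1,-6,0.078],[85,57,-3,-6,0.078],[85,57,-8,-6,0.078]]]' >/dev/null; python3 -m handwheel '[[[85,56,-12,-6,0.078],[85,55,-17,-6,0.078],[85,0,0,0,0]]]'
python3 - <<'E'
from h import *
plan([.60,-.10,.33],.168-np.pi)
c=vision.camera_info("wrist"); im=vision.grab_frame("wrist"); cv2.imwrite("pics/w1.png",im)
np.savez("w1.npz",K=c["intrinsics"],p=c["position"],q=c["attitude"])
E
```

```text
clock: 1.72
position: [0.6019, -0.1022, 0.326]
eef_rot: [0.763, -0.646, -0.001, 0.001]
wrist_force: [-0.6, 0.8, -0.1]
opening: 0.0849
grip_force: 0.0
TCP [ 0.6019 -0.1022  0.326 ] yang -2.976 q [ 0.09  0.38  0.46  0.   -1.65  0.08] F [-0.6  0.8 -0.1] open 0.0849
   [-2.  2. -4.] -0.002
```

View pics/w1.png

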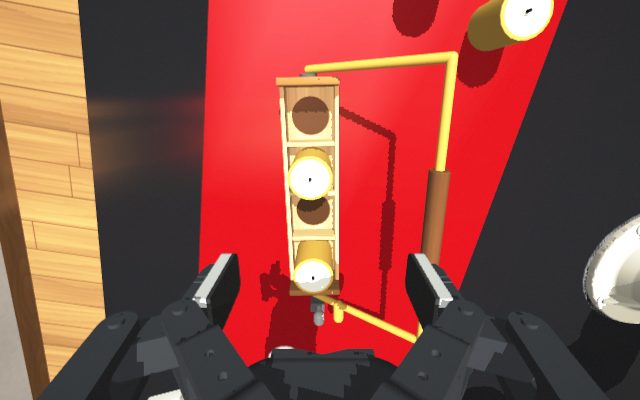

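The wrist view shows the pocket row, seen with -y at the top. Empty pocket 0 is at (311,117), kept pocket 1 at (311,178), empty pocket 2 at (313,210) and kept pocket 3 at (313,275). The sleeve is at (437,205) and the right spare at (520,20). I fit the caddy model to the edges in both views.

```bash
cat > fit.py <<'E'
from h import *
from scipy.optimize import minimize
from scipy.ndimage import map_coordinates
L=[]
for x in(-.039,.039,-.033,.033): L.append(((x,-.147,.038),(x,.147,.038)))
for y in(-.075,-.069,-.003,.003,.069,.075): L.append(((-.033,y,.038),(.033,y,.038)))
for y in(-.157,-.147,.157,.147): L.append(((-.039,y,.064),(.039,y,.064)))
S=np.linspace(0,1,60)[:,None]
P=np.vstack([np.array(a)*(1-S)+np.array(b)*S for a,b in L]); N=np.vstack([np.tile(np.array(b)-np.array(a),(60,1)) for a,b in L])
def projm(c,Q):
    q=(Q-c["position"])@R.from_quat(c["attitude"]).as_matrix()@c["intrinsics"].T; return q[:,:2]/q[:,2:]
def prep(im,s):
    g=cv2.GaussianBlur(im,(0,0),s).astype(float); gx=np.stack([cv2.Sobel(g[...,k],cv2.CV_64F,1,0) for k in range(3)]); gy=np.stack([cv2.Sobel(g[...,k],cv2.CV_64F,0,1) for k in range(3)])
    return gx,gy
def score(t,views):
    x,y,w=t; M=R.from_euler("z",w).as_matrix(); o=np.array([x,y,0]); Q=P@M.T+o; Q2=(P+N*1e-3)@M.T+o; tot=0
    for c,(gx,gy) in views:
        u=projm(c,Q); d=projm(c,Q2)-u; n=np.c_[-d[:,1],d[:,0]]; n/=np.linalg.norm(n,axis=1)[:,None]
        val=np.zeros(len(u))
        for k in range(3):
            val+=np.abs(n[:,0]*map_coordinates(gx[k],[u[:,1],u[:,0]],order=1)+n[:,1]*map_coordinates(gy[k],[u[:,1],u[:,0]],order=1))
        tot-=np.minimum(val,250).mean()
    return tot
def fit(ims,t0):
    for s in(3,1.5,.8):
        v=[(c,prep(im,s)) for c,im in ims]
        r=minimize(score,t0,args=(v,),method="Nelder-Mead",options=dict(initial_simplex=np.array([t0]+[np.array(t0)+d for d in np.diag([.008,.008,.03])]),xatol=1e-5,fatol=1e-4)); t0=r.x
    return r.x,r.fun
if __name__=="__main__":
    z=np.load("w1.npz"); cw=dict(intrinsics=z["K"],position=z["p"],attitude=z["q"]); iw=cv2.imread("pics/w1.png"); ct=vision.camera_info("top"); it=cv2.imread("pics/top0.png")
    for nm,ims in(("wrist",[(cw,iw)]),("top",[(ct,it)]),("both",[(cw,iw),(ct,it)])):
        t,f=fit(ims,[.617,-.053,.168]); print(nm,t.round(4),round(f,1))
    M=R.from_euler("z",t[2]).as_matrix(); o=np.array([t[0],t[1],0])
    for i,y in enumerate((-.108,-.036,.036,.108)): print("pocket",i,(M@[0,y,0]+o).round(4))
    print("bar",(M@[-.1472,0,0]+o).round(4))
    big=cv2.resize(iw,None,fx=2.5,fy=2.5,interpolation=cv2.INTER_CUBIC)
    for q in projm(cw,P@M.T+o): cv2.circle(big,tuple(int(a) for a in (q+.5)*2.5),1,(255,0,0),-1)
    for y in(-.06,.06): # sleeve ends, bar height .132
        q=proj(cw,M@[-.1472,y,.132]+o); cv2.circle(big,tuple(int(a) for a in (q+.5)*2.5),4,(0,255,0),-1)
    cv2.imwrite("pics/fit1.png",big[150:750,600:1200])
    for u,v in((312.5,275),(311,178)): print("kept",plane(cw,u,v,.086).round(4))
E
python3 fit.py
```

```text
wrist [ 0.6076 -0.0495  0.1889] -228.8
top [ 0.611  -0.0581  0.1802] -193.3
both [ 0.6083 -0.0497  0.1825] -432.2
pocket 0 [ 0.6279 -0.1559  0.    ]
pocket 1 [ 0.6148 -0.0851  0.    ]
pocket 2 [ 0.6017 -0.0143  0.    ]
pocket 3 [0.5887 0.0565 0.    ]
bar [ 0.4635 -0.0764  0.    ]
kept [0.5887 0.0549 0.086 ]
kept [ 0.6125 -0.0856  0.086 ]
```

View pics/fit1.png

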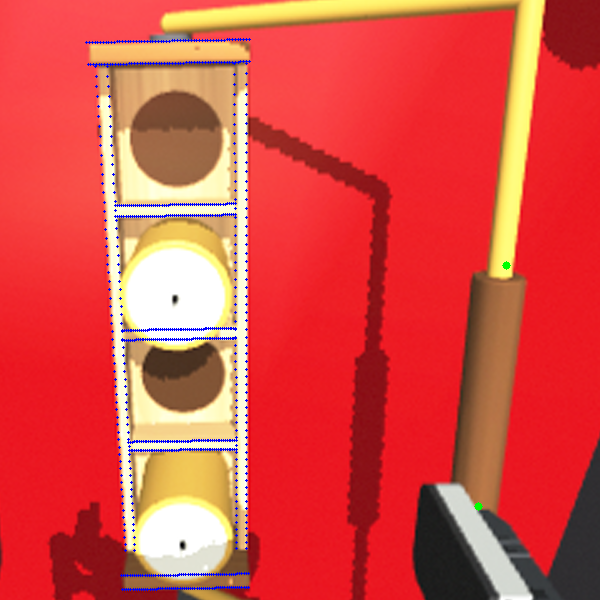

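The overlay matches the rims and end boards well, and the kept holders lie within 2 mm of the pocket centres. Next I locate the right spare in the wrist picture too.

```bash
cat >> h.py <<'E'
def waxes(im,c,z=.078,lo=150):
    hsv=cv2.cvtColor(im,cv2.COLOR_BGR2HSV); m=((hsv[...,1]<70)&(hsv[...,2]>170)).astype(np.uint8)
    n,l,st,ce=cv2.connectedComponentsWithStats(m)
    for i in range(1,n):
        if lo<st[i,4]<8000:
            k=cv2.findContours((l==i).astype(np.uint8),cv2.RETR_EXTERNAL,cv2.CHAIN_APPROX_NONE)[0][0]
            if len(k)>5:
                e=cv2.fitEllipse(k); print("wax",np.round(e[0],1),"axes",np.round(e[1],0),plane(c,*e[0],z).round(4))
E
python3 - <<'E'
from h import *
z=np.load("w1.npz"); cw=dict(intrinsics=z["K"],position=z["p"],attitude=z["q"]); waxes(cv2.imread("pics/w1.png"),cw)
plan([.411,-.306,.22],.1825-np.pi)
E
```

```text
wax [526.1  15.8] axes [38. 49.] [ 0.4085 -0.3032  0.078 ]
wax [335.7 180.6] axes [ 10. 139.] [ 0.5804 -0.0851  0.078 ]
wax [282.9 140.4] axes [ 65. 100.] [ 0.6541 -0.1253  0.078 ]
wax [310.4 122.2] axes [35. 44.] [ 0.6239 -0.1526  0.078 ]
wax [309.6 178.1] axes [38. 39.] [ 0.6142 -0.083   0.078 ]
wax [305.7 200.3] axes [43. 64.] [ 0.6147 -0.052   0.078 ]
wax [620.1 272. ] axes [ 50. 103.] [ 0.1478 -0.0172  0.078 ]
wax [ 13.2 374.1] axes [ 25. 211.] [1.047  0.3287 0.078 ]
wax [210.3 280.7] axes [12. 66.] [0.7338 0.094  0.078 ]
wax [436.8 284.4] axes [12. 77.] [0.4051 0.0465 0.078 ]
wax [312.8 275.9] axes [30. 34.] [0.5874 0.0618 0.078 ]
wax [172.  395.4] axes [ 8. 40.] [0.7883 0.3359 0.078 ]
TCP [ 0.6013 -0.1005  0.3266] yang -2.973 q [ 0.09  0.38  0.45 -0.   -1.65  0.08] F [-0.4  1.   0.3] open 0.0851
   [34. 44. 21.] -0.003
   [34. 44. 21.] -0.003
   [34. 45. 21.] -0.003
   [34. 45. 21.] -0.003
   [34. 45. 21.] -0.003
```

```bash
python3 -m handwheel '[[[85,34,44,21,-0.003],[85,34,44,21,-0.003],[85,34,45,21,-0.003],[85,34,45,21,-0.003],[85,34,45,21,-0.003]]]' >/dev/null;  python3 -m handwheel '[[[85,0,0,0,0]]]'
python3 - <<'E'
from h import *
c=vision.camera_info("wrist"); im=vision.grab_frame("wrist"); cv2.imwrite("pics/w2.png",im)
waxes(im,c)
plan([.410,-.306,.062],.1825-np.pi)
E
```

```text
clock: 2.52
position: [0.408, -0.306, 0.2219]
eef_rot: [0.769, -0.639, -0.002, 0.0]
wrist_force: [-0.1, 0.6, -0.2]
opening: 0.085
grip_force: 0.0
wax [210.8 114.7] axes [54. 62.] [ 0.5142 -0.3553  0.078 ]
wax [319.9 187.3] axes [51. 53.] [ 0.4101 -0.308   0.078 ]
wax [ 93.  294.6] axes [35. 58.] [ 0.626  -0.1467  0.078 ]
wax [207.8 284.7] axes [12. 76.] [ 0.5067 -0.1812  0.078 ]
wax [436.5 284.2] axes [12. 75.] [ 0.27   -0.2251  0.078 ]
wax [135.1 294.7] axes [40. 71.] [ 0.582  -0.1547  0.078 ]
wax [596.2 370.6] axes [20. 74.] [ 0.0455 -0.1429  0.078 ]
wax [489.7 388.9] axes [28. 30.] [ 0.1599 -0.0921  0.078 ]
TCP [ 0.4098 -0.3054  0.2229] yang -2.957 q [-0.33  0.19 -0.06 -0.   -1.32  0.52] F [ 0.7 -0.1  0.5] open 0.0849
   [ 0. -0. 54.] 0.001
   [ 0. -0. 54.] 0.001
   [ 0. -0. 54.] 0.001
```

```bash
python3 -m handwheel '[[[85,1,0,50,0],[85,1,0,50,0],[85,0.6,0,40,0],[85,0,0,21,0],[85,0,0,0,0]]]' | head -4;  python3 -m handwheel '[[[50,0,0,0,0],[50,0,0,0,0],[50,0,0,0,0],[50,0,0,0,0]]]' 35
```

```text
clock: 3.2
position: [0.4118, -0.3066, 0.0614]
eef_rot: [0.77, -0.638, -0.001, 0.0]
wrist_force: [0.0, 0.1, 0.8]
clock: 3.7
position: [0.4129, -0.3084, 0.064]
eef_rot: [0.77, -0.638, 0.001, -0.0]
wrist_force: [-0.6, 2.8, 5.9]
opening: 0.0573
grip_force: 37.9
```

```bash
python3 -m handwheel '[[[50,0,0,-30,0],[50,0,0,-55,0],[50,0,0,-55,0],[50,0,0,-50,0],[50,0,0,0,0]]]'
python3 - <<'E'
from h import *
plan([.6279,-.1559,.24],.1825-np.pi)
E
```

```text
clock: 4.32
position: [0.4135, -0.3091, 0.2571]
eef_rot: [0.77, -0.638, 0.005, -0.001]
wrist_force: [0.7, 0.2, -2.9]
opening: 0.0572
grip_force: 38.9
TCP [ 0.4135 -0.3091  0.2571] yang -2.956 q [-0.34  0.18  0.02  0.   -1.39  0.52] F [ 0.7  0.2 -2.9] open 0.0572
   [-22. -48.   4.] 0.001
   [-22. -48.   4.] 0.001
   [-22. -48.   4.] 0.001
   [-22. -48.   4.] 0.001
   [-22. -48.   4.] 0.001
```

```bash
python3 -m handwheel '[[[50,-22,-48,3,0.001],[50,-22,-48,3,0.001],[50,-22,-48,3,0.001],[50,-22,-48,3,0.001],[50,-22,-48,3,0.001]]]' >/dev/null;  python3 -m handwheel '[[[50,0,0,0,0],[50,0,0,0,0]]]'
python3 - <<'E'
from h import *
from fit import fit
c=vision.camera_info("wrist"); im=vision.grab_frame("wrist"); cv2.imwrite("pics/w3.png",im)
print(fit([(c,im)],[.608,-.05,.183]))
plan([.6279,-.1559,.12],.1825-np.pi)
E
```

```text
clock: 5.2
position: [0.6271, -0.1558, 0.2358]
eef_rot: [0.768, -0.64, -0.001, 0.001]
wrist_force: [-0.7, -0.7, -1.8]
opening: 0.0574
grip_force: 39.3
(array([ 0.61375663, -0.06415042,  0.14825029]), np.float64(-82.7024486201591))
TCP [ 0.6269 -0.1564  0.2366] yang -2.961 q [-0.    0.46  0.35 -0.   -1.47  0.18] F [ 0.2 -0.6 -2.3] open 0.0569
   [-0. -1. 58.] -0.001
   [-0. -1. 58.] -0.001
```

View pics/w3.png

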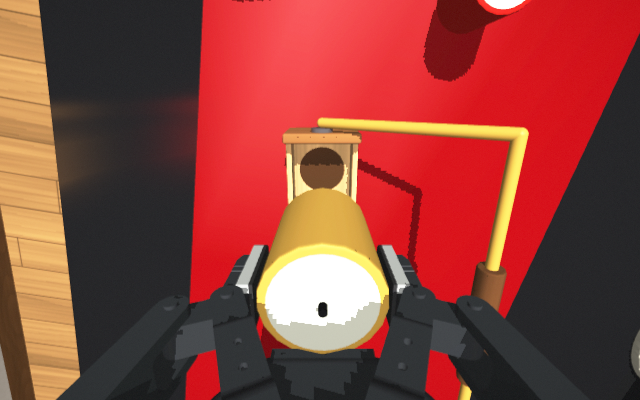

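The held holder sits between the pads, with its wax centre at about (322,302). Pocket 0 is ahead at (322,168), and the end board's top edge spans (284,133) to (360,133). I check both numerically.

```bash
python3 - <<'E'
from h import *
p,r,s=tool(); M=r.as_matrix(); c=vision.camera_info("wrist"); im=cv2.imread("pics/w3.png")
for u,v in((322,301),): print("wax",(M.T@(plane(c,u,v,p[2]+.0155)-p)).round(4))
C=R.from_euler("z",.1825).as_matrix(); o=np.array([.6083,-.0497,0])
for q in((-.039,-.157,.064),(.039,-.157,.064),(-.039,-.147,.064),(.039,-.147,.064)): print(q,proj(c,C@q+o).round(1))
cv2.imwrite("pics/c3.png",cv2.resize(im[110:210,260:390],(780,600),interpolation=cv2.INTER_CUBIC))
print("pocket in tool",(M.T@(C@[0,-.108,0]+o-p)).round(4))
E
```

```text
wax [ 0.0015 -0.     -0.0155]
(-0.039, -0.157, 0.064) [360.6 133.3]
(0.039, -0.157, 0.064) [280.7 133.5]
(-0.039, -0.147, 0.064) [360.2 143.6]
(0.039, -0.147, 0.064) [281.2 143.8]
pocket in tool [-2.000e-04 -1.400e-03  2.366e-01]
```

View pics/c3.png

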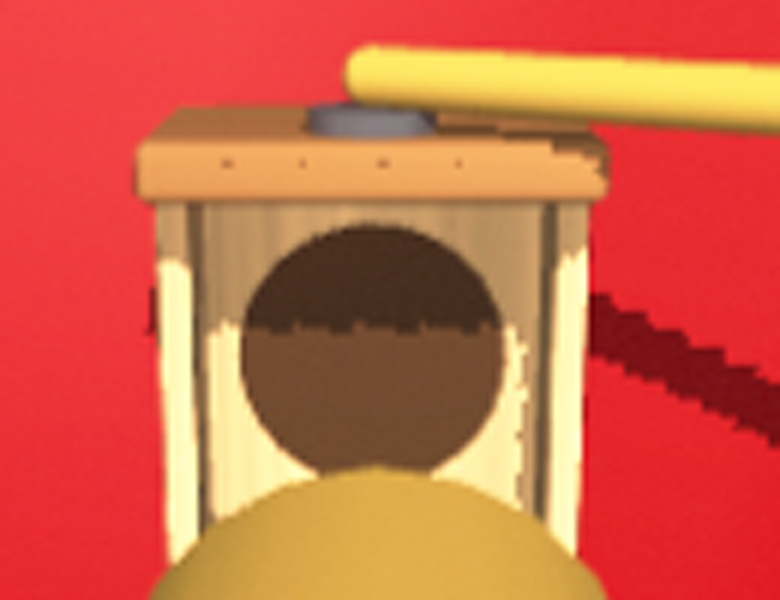

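```bash
python3 - <<'E'
from h import *
p,r,s=tool(); M=r.as_matrix(); c=vision.camera_info("wrist")
print("disc",(M.T@(plane(c,322.0-.4,168.5-.4,.008)-p)).round(4), "tilt",M[:,2].round(4), p)
E
```

```text
disc [ 0.0009 -0.0006  0.2286] tilt [-1.4e-03  2.0e-04 -1.0e+00] [ 0.62690618 -0.15637454  0.23661107]
```

```bash
python3 -m handwheel '[[[50,-1,-0.5,50,0],[50,0,0,45,0],[50,0,0,30,0],[50,0,0,10,0],[50,0,0,0,0]]]' ;  python3 -m handwheel '[[[50,0,0,9,0],[50,0,0,9,0],[50,0,0,4,0],[50,0,0,2,0],[50,0,0,0,0]]]'
```

```text
clock: 5.88
position: [0.6277, -0.1556, 0.1029]
eef_rot: [0.768, -0.641, 0.0, 0.0]
wrist_force: [-0.7, 1.0, -1.9]
opening: 0.0571
grip_force: 39.3
clock: 6.5
position: [0.628, -0.155, 0.0783]
eef_rot: [0.768, -0.64, 0.0, 0.0]
wrist_force: [0.1, -0.3, -3.3]
opening: 0.057
grip_force: 39.3
```

```bash
python3 -m handwheel '[[[50,0,0,2,0],[50,0,0,2,0],[50,0,0,1,0],[50,0,0,0,0]]]' ;  python3 -m handwheel '[[[50,0,0,1,0],[50,0,0,1,0],[50,0,0,0,0]]]'
```

```text
clock: 7.0
position: [0.6278, -0.155, 0.0732]
eef_rot: [0.768, -0.64, -0.0, 0.0]
wrist_force: [0.1, 0.2, -2.1]
opening: 0.0571
grip_force: 39.3
clock: 7.38
position: [0.628, -0.155, 0.0721]
eef_rot: [0.768, -0.64, 0.0, -0.0]
wrist_force: [-3.5, 2.0, 4.1]
opening: 0.057
grip_force: 39.7
```

```bash
python3 -m handwheel '[[[64,0,0,0,0],[72,0,0,0,0],[80,0,0,0,0],[80,0,0,0,0]]]' ;  python3 -m handwheel '[[[80,0,0,-20,0],[80,0,0,-50,0],[80,0,0,-60,0],[80,0,0,-50,0],[80,0,0,0,0]]]'
python3 - <<'E'
from h import *
from fit import fit
c=vision.camera_info("wrist"); im=vision.grab_frame("wrist"); cv2.imwrite("pics/w4.png",im)
waxes(im,c,.086)
plan([.384,.321,.27],.1825-np.pi)
E
```

```text
clock: 7.88
position: [0.6279, -0.1551, 0.0712]
eef_rot: [0.768, -0.64, -0.0, 0.0]
wrist_force: [-1.2, 0.9, 0.6]
opening: 0.0798
grip_force: 0.0
clock: 8.5
position: [0.6298, -0.1556, 0.2569]
eef_rot: [0.768, -0.64, 0.004, -0.003]
wrist_force: [0.2, -0.4, -1.1]
opening: 0.0803
grip_force: 0.0
wax [495.8   6.7] axes [17. 52.] [ 0.5139 -0.3353  0.086 ]
wax [355.4 208.6] axes [  4. 161.] [ 0.5918 -0.1337  0.086 ]
wax [297.1 213.5] axes [  4. 172.] [ 0.6514 -0.1168  0.086 ]
wax [325.6 184.2] axes [47. 48.] [ 0.6276 -0.1543  0.086 ]
wax [326.  245.7] axes [40. 45.] [ 0.6142 -0.0848  0.086 ]
wax [429.5 282.4] axes [12. 74.] [ 0.4885 -0.0605  0.086 ]
wax [215.7 281.7] axes [12. 73.] [ 0.7313 -0.0153  0.086 ]
wax [  9.5 381.7] axes [ 18. 162.] [0.9937 0.1939 0.086 ]
wax [325.8 343.2] axes [19. 40.] [0.5893 0.0495 0.086 ]
wax [636.5 354.3] axes [ 6. 45.] [ 0.203  -0.0069  0.086 ]
TCP [ 0.6287 -0.1551  0.2536] yang -2.961 q [-0.    0.45  0.39  0.   -1.5   0.18] F [ 0.4 -0.9 -1.1] open 0.0801
   [-57.  17.  -2.] -0.0
   [-57.  17.  -2.] -0.0
   [-57.  17.  -2.] -0.0
   [-57.  17.  -2.] -0.0
   [-57.  17.  -2.] -0.0
   [-57.  17.  -2.] -0.0
   [-57.  17.  -2.] -0.0
   [-57.  17.  -2.] -0.0
   [-57.  17.  -2.] -0.0
```

View pics/w4.png

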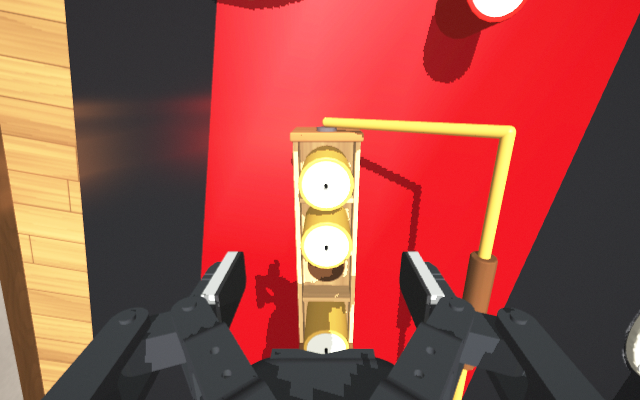

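Pocket 0's holder stands upright and centred, with its wax at (326,184), and kept 1 is unmoved at (326,246). Next is the left spare.

```bash
python3 -m handwheel '[[[85,-57,17,-1,0],[85,-57,17,-1,0],[85,-57,17,-1,0],[85,-57,17,-1,0],[85,-57,17,-1,0]]]' >/dev/null;  python3 -m handwheel '[[[85,-57,17,0,0],[85,-57,17,0,0],[85,-57,17,0,0],[85,-57,17,0,0],[85,0,0,0,0]]]'
python3 - <<'E'
from h import *
c=vision.camera_info("wrist"); im=vision.grab_frame("wrist"); cv2.imwrite("pics/w5.png",im)
waxes(im,c)
p,r,s=tool(); print(cv2.cvtColor(im,cv2.COLOR_BGR2HSV)[[int(x) for x in (160,165,170,175)],320])
plan([.384,.321,.062],.1825-np.pi)
E
```

```text
clock: 9.8
position: [0.3828, 0.3246, 0.2544]
eef_rot: [0.77, -0.638, -0.0, 0.001]
wrist_force: [-0.3, 0.3, 0.1]
opening: 0.085
grip_force: 0.0
wax [ 57.7 125.4] axes [80. 84.] [0.6468 0.3167 0.078 ]
wax [143.2 119. ] axes [51. 61.] [0.5648 0.2951 0.078 ]
wax [321.4 176.5] axes [46. 48.] [0.3838 0.32   0.078 ]
wax [  9.1 220.3] axes [24. 51.] [0.7086 0.4308 0.078 ]
wax [279.2 258.3] axes [37. 43.] [0.4135 0.4237 0.078 ]
wax [208.4 283.8] axes [12. 74.] [0.4908 0.4729 0.078 ]
wax [434.9 281.3] axes [13. 65.] [0.229  0.4208 0.078 ]
wax [168.1 388.8] axes [14. 32.] [0.5341 0.6517 0.078 ]
[[  0   0 255]
 [  0   0 255]
 [  0   0 255]
 [  0   0 255]]
TCP [0.3837 0.323  0.2547] yang -2.957 q [ 1.01  0.16 -0.01 -0.   -1.4  -0.83] F [-0.5 -0.5  0.1] open 0.0847
   [ 0. -0. 48.] 0.0
   [ 0. -0. 48.] 0.0
   [ 0. -0. 48.] 0.0
   [ 0. -0. 48.] 0.0
```

```bash
python3 -m handwheel '[[[85,1,0,55,0],[85,1,0,55,0],[85,1,0,50,0],[85,0,0,31,0],[85,0,0,0,0]]]' | head -2;  python3 -m handwheel '[[[50,0,0,0,0],[50,0,0,0,0],[50,0,0,0,0],[50,0,0,0,0]]]' 35
```

```text
clock: 10.48
position: [0.3848, 0.3162, 0.0628]
clock: 10.98
position: [0.3865, 0.3198, 0.0671]
eef_rot: [0.768, -0.64, 0.0, -0.002]
wrist_force: [-0.9, -2.2, 5.9]
opening: 0.057
grip_force: 38.3
```

```bash
python3 -m handwheel '[[[50,0,0,-30,0],[50,0,0,-55,0],[50,0,0,-55,0],[50,0,0,-50,0],[50,0,0,0,0]]]'
python3 - <<'E'
from h import *
plan([.6017,-.0143,.24],.1825-np.pi)
E
```

```text
clock: 11.6
position: [0.3869, 0.3205, 0.2601]
eef_rot: [0.768, -0.64, -0.0, -0.005]
wrist_force: [0.0, 0.6, -2.3]
opening: 0.0574
grip_force: 38.7
TCP [0.3869 0.3205 0.2601] yang -2.96 q [ 1.    0.15 -0.01  0.   -1.4  -0.82] F [ 0.   0.6 -2.3] open 0.0574
   [ 53. -22.   3.] -0.0
   [ 53. -22.   3.] -0.0
   [ 53. -22.   3.] -0.0
   [ 53. -22.   3.] -0.0
   [ 53. -22.   3.] -0.0
   [ 53. -21.   3.] -0.0
   [ 53. -21.   3.] -0.0
```

```bash
python3 -m handwheel '[[[50,53,-22,2,0],[50,53,-22,2,0],[50,53,-22,2,0],[50,53,-22,2,0],[50,53,-22,2,0]]]' >/dev/null;  python3 -m handwheel '[[[50,53,-21,2,0],[50,53,-21,2,0],[50,0,0,0,0],[50,0,0,0,0]]]'
python3 - <<'E'
from h import *
p,r,s=tool(); M=r.as_matrix(); c=vision.camera_info("wrist"); im=vision.grab_frame("wrist"); cv2.imwrite("pics/w6.png",im)
waxes(im,c,p[2]+.0155)
waxes(im,c,.086)
C=R.from_euler("z",.1825).as_matrix(); o=np.array([.6083,-.0497,0])
print("p",p,"pocket in tool",(M.T@(C@[0,.036,0]+o-p)).round(4),"axis y",(M.T@C)[:,1].round(3))
cv2.imwrite("pics/c6.png",cv2.resize(im[60:400,200:460],(459,600),interpolation=cv2.INTER_CUBIC))
E
```

```text
clock: 12.72
position: [0.6014, -0.0185, 0.2399]
eef_rot: [0.768, -0.641, -0.001, 0.001]
wrist_force: [-0.6, 0.7, -1.6]
opening: 0.0568
grip_force: 38.7
wax [319.9  26.6] axes [61. 61.] [ 0.6205 -0.1202  0.2554]
wax [321.  113.7] axes [54. 56.] [ 0.6156 -0.0947  0.2554]
wax [320.1 288.2] axes [ 71. 111.] [ 0.6036 -0.0261  0.2554]
wax [319.9  26.6] axes [61. 61.] [ 0.6273 -0.153   0.086 ]
wax [321.  113.7] axes [54. 56.] [ 0.6141 -0.0856  0.086 ]
wax [320.1 288.2] axes [ 71. 111.] [0.5823 0.0964 0.086 ]
p [ 0.60135002 -0.01852047  0.23992901] pocket in tool [-0.0039 -0.0017  0.2399] axis y [-1.     0.002  0.001]
```

View pics/c6.png

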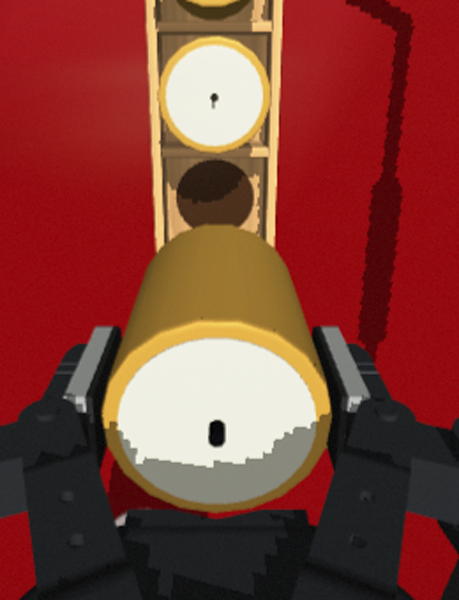

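The held holder is centred between the pads, with its wick at about (322,305). The dark disc of pocket 2 is at about (322,172), and kept 1 is at (321,114). I solve for how the holder sits in the grip.

```bash
python3 - <<'E'
from h import *
from scipy.optimize import fsolve
p,r,s=tool(); M=r.as_matrix(); c=vision.camera_info("wrist")
def f(q,vw,vb):
    x,h=q
    return [proj(c,p+M@[x,0,h-.078])[1]-vw, proj(c,p+M@[x+.029,0,h])[1]-vb]
for nm,vw,vb in(("first",301,188),("second",297,187.5)): print(nm,fsolve(f,[0,.064],args=(vw,vb)).round(4))
for v in(171,172): print("disc",(M.T@(plane(c,321.4,v,.008)-p)).round(4))
for y in(-.036,.108): pass
E
```

```text
first [-0.004   0.0694]
second [-0.0048  0.0733]
disc [-0.0037 -0.0008  0.2325]
disc [-0.0049 -0.0008  0.2325]
```

```bash
python3 -m handwheel '[[[50,-2.5,-1,50,0],[50,0,0,45,0],[50,0,0,30,0],[50,0,0,8,0],[50,0,0,0,0]]]' ;  python3 -m handwheel '[[[50,0,0,8,0],[50,0,0,7,0],[50,0,0,4,0],[50,0,0,2,0],[50,0,0,0,0]]]'
```

```text
clock: 13.4
position: [0.6026, -0.0152, 0.1091]
eef_rot: [0.769, -0.64, 0.0, -0.0]
wrist_force: [-0.5, -0.0, -1.2]
opening: 0.057
grip_force: 38.7
clock: 14.02
position: [0.6024, -0.0159, 0.0872]
eef_rot: [0.768, -0.64, -0.0, 0.0]
wrist_force: [0.9, 0.1, -2.8]
opening: 0.0572
grip_force: 38.7
```

```bash
python3 -m handwheel '[[[50,0,0,3,0],[50,0,0,3,0],[50,0,0,2,0],[50,0,0,0,0]]]' ;  python3 -m handwheel '[[[50,0,0,1.5,0],[50,0,0,1.5,0],[50,0,0,0,0]]]'
```

```text
clock: 14.52
position: [0.6023, -0.0159, 0.079]
eef_rot: [0.768, -0.64, -0.0, 0.0]
wrist_force: [0.9, -0.8, -2.6]
opening: 0.0571
grip_force: 38.7
clock: 14.9
position: [0.6023, -0.0158, 0.0761]
eef_rot: [0.768, -0.64, -0.0, 0.0]
wrist_force: [-0.1, 0.1, -1.2]
opening: 0.0571
grip_force: 38.7
```

```bash
python3 -m handwheel '[[[50,0,0,1,0],[50,0,0,0,0]]]' | sed -n '2p;4p';  python3 -m handwheel '[[[50,0,0,1,0],[50,0,0,0,0]]]'| sed -n '2p;4p'
```

```text
position: [0.6025, -0.0158, 0.0753]
wrist_force: [-0.1, -0.2, -1.9]
position: [0.6025, -0.0159, 0.0752]
wrist_force: [-2.9, -0.6, 4.9]
```

Contact with the floor, so I release and lift.

```bash
python3 -m handwheel '[[[64,0,0,0,0],[72,0,0,0,0],[80,0,0,0,0],[80,0,0,0,0]]]' ;  python3 -m handwheel '[[[80,0,0,-20,0],[80,0,0,-50,0],[80,0,0,-60,0],[80,0,0,-60,0],[80,0,0,0,0]]]'
python3 - <<'E'
from h import *
c=vision.camera_info("wrist"); im=vision.grab_frame("wrist"); cv2.imwrite("pics/w7.png",im)
np.savez("w7.npz",K=c["intrinsics"],p=c["position"],q=c["attitude"])
waxes(im,c,.086,600)
plan([.4635,-.0764,.24],.1825-np.pi)
E
```

```text
clock: 15.9
position: [0.6025, -0.0158, 0.0742]
eef_rot: [0.768, -0.64, -0.0, 0.0]
wrist_force: [-0.7, -0.7, -0.4]
opening: 0.0799
grip_force: 0.0
clock: 16.52
position: [0.6047, -0.016, 0.2705]
eef_rot: [0.768, -0.64, 0.004, -0.004]
wrist_force: [0.4, -0.4, -0.2]
opening: 0.0801
grip_force: 0.0
wax [327.2  30. ] axes [53. 60.] [ 0.6276 -0.1549  0.086 ]
wax [327.5 110.5] axes [49. 51.] [ 0.6142 -0.0855  0.086 ]
wax [326.5 180. ] axes [44. 45.] [ 0.602 -0.015  0.086]
wax [327.  241.4] axes [38. 42.] [0.5879 0.0568 0.086 ]
TCP [ 0.6035 -0.0157  0.267 ] yang -2.961 q [ 0.23  0.36  0.28  0.   -1.49 -0.05] F [-0.3  0.5 -1.4] open 0.0802
   [12. 50.  9.] -0.001
   [11. 50.  9.] -0.001
   [11. 50.  9.] -0.001
```

View pics/w7.png

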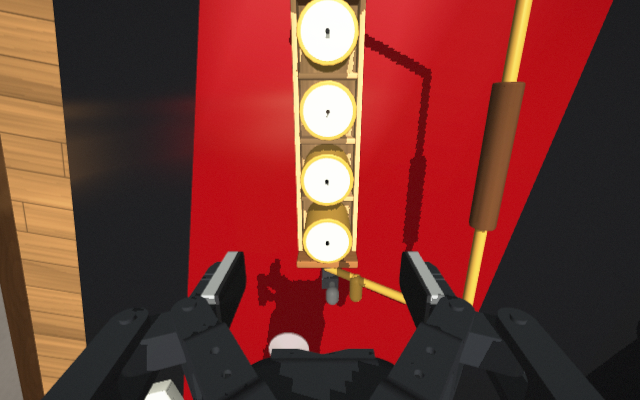

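All four pockets are full, with waxes at (327,30), (327,110), (326,180) and (327,241), each within 1 mm of its pocket centre. The sleeve runs from (507,84) to (484,229). Next I locate the bar.

```bash
cat > bar.py <<'E'
from h import *
C=R.from_euler("z",.1825).as_matrix(); o=np.array([.6083,-.0497,0])
def barpt(q,y=0): # bail angle -> world point of the bar middle
    a=np.pi/6+q; return C@[-.170*np.cos(a),y,.047+.170*np.sin(a)]+o
E
python3 - <<'E'
from bar import *
z=np.load("w7.npz"); c=dict(intrinsics=z["K"],position=z["p"],attitude=z["q"])
a=plane(c,507,84,.132+.005);b=plane(c,484,229,.132+.005); print(a.round(4),b.round(4),"mid",((a+b)/2).round(4),"caddy frame",(C.T@((a+b)/2-o)).round(4),"len",np.linalg.norm(a-b).round(4))
for q in np.linspace(0,1.047,8): print(q.round(2),barpt(q).round(4))
plan(barpt(0)+[0,0,.09],.1825-np.pi)
E
```

```text
[ 0.4778 -0.1333  0.137 ] [ 0.451  -0.0092  0.137 ] mid [ 0.4644 -0.0713  0.137 ] caddy frame [-0.1454  0.0049  0.137 ] len 0.1269
0.0 [ 0.4635 -0.0764  0.132 ]
0.15 [ 0.4776 -0.0738  0.153 ]
0.3 [ 0.4946 -0.0707  0.1716]
0.45 [ 0.5141 -0.0671  0.1875]
0.6 [ 0.5357 -0.0631  0.2002]
0.75 [ 0.559  -0.0588  0.2094]
0.9 [ 0.5834 -0.0543  0.2151]
1.05 [ 0.6083 -0.0497  0.217 ]
TCP [ 0.6035 -0.0157  0.267 ] yang -2.961 q [ 0.23  0.36  0.28  0.   -1.49 -0.05] F [-0.3  0.5 -1.4] open 0.0802
   [12. 50. 15.] -0.001
   [12. 50. 15.] -0.001
   [11. 50. 15.] -0.001
```

```bash
python3 -m handwheel '[[[60,12,50,10,0],[60,12,50,10,0],[60,11,50,10,0],[60,0,0,0,0]]]' | head -2
python3 - <<'E'
from bar import *
p,r,s=tool(); M=r.as_matrix(); c=vision.camera_info("wrist"); im=vision.grab_frame("wrist"); cv2.imwrite("pics/w8.png",im)
hsv=cv2.cvtColor(im,cv2.COLOR_BGR2HSV); m=((hsv[...,0]>5)&(hsv[...,0]<14)&(hsv[...,1]>90)&(hsv[...,1]<190)&(hsv[...,2]<170)&(hsv[...,2]>60)).astype(np.uint8)
n,l,st,ce=cv2.connectedComponentsWithStats(m)
for i in range(1,n):
    if st[i,4]>300: print(st[i],ce[i].round(1),(C.T@(plane(c,*ce[i],.137)-o)).round(4))
plan(barpt(0)+[0,0,.006],.1825-np.pi)
E
```

```text
clock: 17.08
position: [0.457, -0.0783, 0.2324]
[ 283  133   33  159 4353] [299.7 209.1] [-0.137  -0.0004  0.137 ]
TCP [ 0.4593 -0.0778  0.2333] yang -2.961 q [ 0.17  0.1  -0.14 -0.   -1.33  0.01] F [1.5 0.5 0.9] open 0.0599
   [-0. -2. 48.] -0.001
   [-0. -2. 48.] -0.001
```

```bash
python3 - <<'E'
from bar import *
p,r,s=tool(); M=r.as_matrix(); c=vision.camera_info("wrist"); im=vision.grab_frame("wrist"); cv2.imwrite("pics/w9.png",im)
print(p.round(4),M[:,2].round(4),"cam",(M.T@(c["position"]-p)).round(4))
hsv=cv2.cvtColor(im,cv2.COLOR_BGR2HSV)
for v in(100,160,210,260):
    print(v,[tuple(int(a) for a in hsv[v,u]) for u in range(270,335,4)])
E
```

```text
[ 0.4593 -0.0778  0.2333] [-2.e-03 -1.e-04 -1.e+00] cam [ 8.310e-02  1.000e-04 -1.182e-01]
100 [(0, 197, 195), (0, 198, 196), (3, 209, 110), (2, 211, 109), (2, 206, 109), (2, 208, 109), (19, 176, 185), (21, 170, 240), (22, 166, 244), (19, 178, 211), (0, 198, 200), (0, 196, 200), (0, 197, 201), (179, 199, 200), (0, 198, 201), (0, 197, 201), (0, 197, 201)]
160 [(179, 216, 185), (179, 215, 186), (179, 214, 187), (179, 214, 187), (179, 214, 175), (12, 159, 93), (12, 162, 112), (12, 163, 119), (12, 164, 121), (12, 162, 124), (13, 162, 113), (13, 170, 99), (0, 208, 162), (179, 216, 188), (179, 214, 188), (179, 213, 190), (179, 215, 189)]
210 [(179, 237, 174), (179, 233, 175), (178, 233, 175), (178, 237, 174), (179, 232, 176), (12, 157, 73), (13, 160, 110), (12, 161, 119), (12, 160, 123), (12, 159, 125), (13, 159, 119), (12, 157, 101), (0, 209, 128), (179, 229, 176), (179, 229, 177), (179, 225, 178), (178, 235, 176)]
260 [(179, 237, 171), (179, 240, 151), (178, 241, 93), (179, 249, 92), (179, 233, 172), (179, 233, 164), (13, 160, 94), (13, 165, 116), (13, 162, 129), (13, 159, 125), (13, 160, 121), (12, 158, 102), (6, 198, 90), (179, 230, 173), (179, 236, 144), (178, 234, 95), (179, 235, 151)]
```

```bash
python3 -m handwheel '[[[60,0,-11,30,0],[60,0,0,30,0],[60,0,0,14,0],[60,0,0,10,0],[60,0,0,0,0]]]';  python3 -m handwheel '[[[15,0,0,0,0],[15,0,0,0,0],[15,0,0,0,0],[15,0,0,0,0],[15,0,0,0,0]]]' 25; python3 - <<'E'
from bar import *
p=tool()[0]; print((C.T@(p-[0,0,.006]-o)).round(4))
E
```

```text
clock: 17.8
position: [0.4723, -0.0752, 0.1502]
eef_rot: [0.768, -0.64, -0.0, 0.0]
wrist_force: [0.3, -0.1, -0.2]
opening: 0.0597
grip_force: 0.0
clock: 18.42
position: [0.4724, -0.0752, 0.1506]
eef_rot: [0.768, -0.64, 0.0, -0.0]
wrist_force: [1.6, 0.7, 0.6]
opening: 0.0209
grip_force: 25.7
[-0.1383 -0.0005  0.1446]
```

```bash
python3 - <<'E'
import numpy as np
a=np.linspace(.623,np.pi/2,11); x=-170*np.cos(a); z=170*np.sin(a)
print(np.c_[-np.diff(x),-np.diff(z)].round(1).tolist())
E
```

```text
[[-10.0, -12.6], [-11.2, -11.6], [-12.2, -10.5], [-13.1, -9.3], [-14.0, -8.0], [-14.7, -6.7], [-15.2, -5.2], [-15.7, -3.8], [-15.9, -2.3], [-16.1, -0.8]]
```

```bash
python3 -m handwheel '[[[15,0,-5,-6.3,0],[15,0,-5,-6.3,0],[15,0,-5.6,-5.8,0],[15,0,-5.6,-5.8,0],[15,0,0,0,0]]]' 25; python3 - <<'E'
from bar import *
p,r,s=tool(); q=C.T@(p-[0,0,.0046]-o); print(q.round(4),"radius",np.hypot(q[0],q[2]-.047).round(4),"bail",(np.arctan2(q[2]-.047,-q[0])-np.pi/6).round(3), C.T@s["wrist_force"])
E
```

```text
clock: 19.05
position: [0.4921, -0.0716, 0.1753]
eef_rot: [0.768, -0.64, -0.001, 0.001]
wrist_force: [-6.5, -0.7, 2.8]
opening: 0.0213
grip_force: 25.3
[-0.1182 -0.0005  0.1707] radius 0.1711 bail 0.284 [-6.50780652  0.53625114  2.83375975]
```

Moving as modelled with low force. I continue along the arc.

```bash
python3 -m handwheel '[[[15,0,-6.1,-5.3,0],[15,0,-6.1,-5.2,0],[15,0,-6.6,-4.7,0],[15,0,-6.5,-4.6,0],[15,0,-7,-4,0]]]' 25; python3 -m handwheel '[[[15,0,-7,-4,0],[15,0,-7.4,-3.4,0],[15,0,-7.3,-3.3,0],[15,0,0,0,0]]]'; python3 - <<'E'
from bar import *
p,r,s=tool(); q=C.T@(p-[0,0,.0046]-o); print(q.round(4),"radius",np.hypot(q[0],q[2]-.047).round(4),"bail",(np.arctan2(q[2]-.047,-q[0])-np.pi/6).round(3), C.T@s["wrist_force"])
E
```

```text
clock: 19.68
position: [0.5231, -0.066, 0.2002]
eef_rot: [0.768, -0.64, -0.001, 0.001]
wrist_force: [-8.2, 1.0, 6.1]
opening: 0.0215
grip_force: 25.0
clock: 20.18
position: [0.5448, -0.0623, 0.2114]
eef_rot: [0.768, -0.64, -0.0, 0.001]
wrist_force: [-9.8, 0.7, 11.6]
opening: 0.0213
grip_force: 25.3
[-0.0648 -0.0009  0.2068] radius 0.1724 bail 0.662 [-9.53514594  2.52145547 11.62689223]
```

```bash
python3 -m handwheel '[[[15,0,-7.6,-3.6,0],[15,0,-7.6,-3.1,0],[15,0,-7.9,-2,0],[15,0,-7.8,-1.9,0],[15,0,-8,-1.2,0]]]' 25; python3 -m handwheel '[[[15,0,-8,-1.1,0],[15,0,-8,-0.4,0],[15,0,-8,-0.4,0],[15,0,0,0,0]]]'; python3 - <<'E'
from bar import *
p,r,s=tool(); q=C.T@(p-[0,0,.0046]-o); print(q.round(4),"radius",np.hypot(q[0],q[2]-.047).round(4),"bail",(np.arctan2(q[2]-.047,-q[0])-np.pi/6).round(3), C.T@s["wrist_force"])
E
```

```text
clock: 20.8
position: [0.5841, -0.0552, 0.2226]
eef_rot: [0.768, -0.64, 0.0, 0.0]
wrist_force: [-6.1, -0.7, 5.1]
opening: 0.0208
grip_force: 25.3
clock: 21.3
position: [0.6083, -0.0507, 0.2231]
eef_rot: [0.768, -0.64, 0.0, 0.0]
wrist_force: [-4.8, -1.3, 4.8]
opening: 0.0214
grip_force: 25.9
[-1.000e-04 -1.000e-03  2.185e-01] radius 0.1715 bail 1.046 [-4.97443903 -0.38268784  4.76474253]
```

```bash
python3 -m handwheel '[[[15,0,-2,0,0],[15,0,-1.5,0,0],[15,0,0,0,0]]]' | sed -n '2p;4p'; python3 -m handwheel '[[[15,0,-1.5,0,0],[15,0,0,0,0]]]'| sed -n '2p;4p'
```

```text
position: [0.6086, -0.0507, 0.2231]
wrist_force: [-14.4, -2.0, 9.9]
position: [0.6087, -0.0506, 0.2231]
wrist_force: [-19.2, -1.8, 12.0]
```

The handle is against its stop. I relax, open and lift clear.

```bash
python3 -m handwheel '[[[15,0,4,0,0],[30,0,0,0,0],[45,0,0,0,0],[60,0,0,0,0],[60,0,0,0,0]]]'; python3 -m handwheel '[[[60,0,0,-20,0],[60,0,0,-40,0],[60,0,0,-40,0],[60,0,0,-20,0],[60,0,0,0,0]]]'; python3 - <<'E'
from bar import *
for n in("top","scene"):
    c=vision.camera_info(n); im=vision.grab_frame(n); cv2.imwrite(f"pics/{n}9.png",im)
    hsv=cv2.cvtColor(im,cv2.COLOR_BGR2HSV)
    m=((hsv[...,0]>4)&(hsv[...,0]<15)&(hsv[...,1]>90)&(hsv[...,2]<160)&(hsv[...,2]>40)).astype(np.uint8)
    k,l,st,ce=cv2.connectedComponentsWithStats(m)
    a,b=proj(c,barpt(1.047,-.06)),proj(c,barpt(1.047,.06)); print(n,"expected sleeve",a.round(0),b.round(0), "at q=.8:",proj(c,barpt(.8,-.06)).round(0),proj(c,barpt(.8,.06)).round(0))
    for i in range(1,k):
        if st[i,4]>30 and np.hypot(*(ce[i]-(a+b)/2))<60: print("  found",st[i],ce[i].round(1))
    if n=="scene":
        g0=cv2.imread("pics/scene0.png"); d=np.abs(im.astype(int)-g0)[175:240,403:440].mean(); print("goblet patch diff",d.round(1))
c=vision.camera_info("wrist"); im=vision.grab_frame("wrist"); cv2.imwrite("pics/w10.png",im); waxes(im,c,.086,600)
E
```

```text
clock: 22.55
position: [0.6091, -0.0501, 0.2225]
eef_rot: [0.768, -0.64, -0.0, -0.0]
wrist_force: [0.2, 0.6, 0.1]
opening: 0.0598
grip_force: 0.0
clock: 23.18
position: [0.6095, -0.0502, 0.3444]
eef_rot: [0.768, -0.64, 0.001, -0.001]
wrist_force: [0.4, 1.1, -0.7]
opening: 0.0599
grip_force: 0.0
top expected sleeve [380. 150.] [330. 160.] at q=.8: [383. 167.] [334. 178.]
  found [325 144  99  47 259] [389.5 167.1]
  found [372 147   8   9  58] [375.9 151.4]
  found [329 151  30  13 240] [344.  157.3]
scene expected sleeve [275. 198.] [320. 182.] at q=.8: [266. 192.] [310. 178.]
  found [272 177  51  26 507] [298.1 189. ]
goblet patch diff 9.4
wax [345.9 155.5] axes [ 10. 171.] [ 0.5803 -0.0663  0.086 ]
wax [297.4 135.7] axes [  3. 252.] [ 0.6455 -0.08    0.086 ]
wax [622.9 249.1] axes [ 42. 103.] [ 0.1606 -0.0048  0.086 ]
wax [ 14.3 376.3] axes [ 27. 258.] [1.0571 0.4055 0.086 ]
wax [290.2 332.6] axes [28. 34.] [0.6094 0.2296 0.086 ]
wax [186.4 386.6] axes [28. 39.] [0.7688 0.3776 0.086 ]
```

```bash
python3 - <<'E'
from h import *
a=cv2.imread("pics/top0.png"); b=cv2.imread("pics/top9.png"); c=vision.camera_info("top")
print("goblet top diff",np.abs(a.astype(int)-b)[150:195,192:245].mean().round(2))
a2=cv2.imread("pics/scene0.png"); b2=cv2.imread("pics/scene9.png")
g=lambda i:cv2.cvtColor(i,cv2.COLOR_BGR2GRAY)
r=cv2.matchTemplate(g(b2)[170:245,395:450],g(a2)[180:236,405:440],cv2.TM_CCOEFF_NORMED); print("goblet scene match",cv2.minMaxLoc(r)[1:4:2],"expect (10,10)")
waxes(b,c,.086,60)
print(arm.state()["clock"],arm.state()["wrist_force"])
E
```

```text
goblet top diff 43.94
goblet scene match (0.9912077188491821, (10, 10)) expect (10,10)
wax [388.2  67. ] axes [72. 75.] [ 0.8779 -0.1598  0.086 ]
wax [332.8  91. ] axes [35. 71.] [ 0.8145 -0.0072  0.086 ]
wax [165.9 102.2] axes [26. 32.] [0.7956 0.4445 0.086 ]
wax [390.  159.8] axes [12. 19.] [ 0.6211 -0.1535  0.086 ]
wax [212.8 166.8] axes [21. 24.] [0.6149 0.3176 0.086 ]
wax [362.2 166.5] axes [ 9. 16.] [ 0.6051 -0.0789  0.086 ]
wax [338.5 170.9] axes [11. 19.] [ 0.595  -0.0156  0.086 ]
wax [226.9 176.8] axes [11. 19.] [0.587  0.2802 0.086 ]
wax [329.1 218.4] axes [ 2. 87.] [0.4697 0.0128 0.086 ]
wax [ 62.6 204.4] axes [33. 45.] [0.5251 0.7134 0.086 ]
wax [467.2 198.3] axes [17. 18.] [ 0.513  -0.3516  0.086 ]
wax [108.  208.5] axes [30. 33.] [0.5111 0.5933 0.086 ]
wax [560.7 211.7] axes [11. 34.] [ 0.4711 -0.5935  0.086 ]
wax [564.4 229.2] axes [13. 36.] [ 0.4254 -0.5993  0.086 ]
wax [332.6 382.2] axes [ 43. 111.] [0.0572 0.0159 0.086 ]
wax [247.3 393.6] axes [14. 69.] [0.035  0.2307 0.086 ]
23.325 [ 0.1453535   0.03348562 -0.1411615 ]
```

```bash
python3 -c "
from bench import workorder; print(workorder.finish_job())"
```

```text
the job is handed in; nothing more can be done
None
```

I set the two spare gold holders down gently in pockets 0 and 2, then raised the handle to its upright stop, where it stayed after release; the kept holders, goblet and red look-alikes were left alone, and I handed the job in at about 23 s.

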